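# Set the drill stand's depth stop on the undrilled sinker mould half

## Robot

A 6-joint arm with a two-finger parallel gripper is mounted at the origin on the work surface. World frame = base frame: x ahead of the robot, y to its left, z up, the work surface at z = 0. Lengths are in m, angles in rad, forces in N, time in s.
With the tool pointing down it reaches from about 0.35 to 0.85 m from the base axis. Payload 8.1 kg.
Tool frame: the origin (TCP) lies at the very end of the fingers, on their centre line; the grasp point (between the pads) lies behind it (robot.hold_point_z is the z of the grasp point in the tool frame, in m); z points along the fingers, y is the direction in which the jaws open and shut (so a half turn about z gives the same grasp; the last joint's range is limited). The gripper opens to 93 mm and grips with 3 to 60 N. Pads are 15 mm wide; open, the fingers measure 128 mm over their backs; the gripper's body (75 mm by 188 mm) begins 65 mm behind the grasp point.
Start: joints at [1.146, 0.13, 1.488, -0, 1.523, -0.085], TCP at [0.2, 0.566, 0.193] pointing down, gripper open.
Joint ranges: [-2.96, 2.96], [-0.89, 2.26], [0.02, 2.5], [-1.34, 4.48], [0, 2.73], [-2.66, 2.66]. Speed limits (rad/s): [2.39, 2.39, 2.79, 3.14, 3.14, 3.14].

## Interface

Orientations are given as a unit quaternion [w, x, y, z].
In Python, from plant import robot, viewer gives the robot as it stands.
- The arm moves only by the shell command python3 -m inch 'ROWS'. ROWS is JSON, a list of rows, each a list of 7 numbers: the turn, a rotation vector about the tool's x, y, z in rad, then the shift along the tool's x, y, z in m, then the closure in counts, from 0 (fully open) to 255 (shut). In form: [[ax, ay, az, dx, dy, dz, jaw], ...]. A call has 1 to 5 rows; each row is the pose to reach, as a shift and turn from the pose measured when the call began, along the tool's axes at that moment; what a row does not reach only later rows make up. A row lasts 1/12 s, in which the tool goes at most 41.7 mm and 7.16 degrees, less where a joint would pass 70% of its speed; a pose out of reach is approached as far as the arm can. A call with a gripper value outside its range is refused whole. The fingers move at their own pace and stop on an object; the grip force is fixed at half the most. Time passes only in rows, so rows that repeat a pose let the fingers close. It gives the time, the measured TCP pose, the force and the opening at its end, in the units of the state.
- robot.observe(): the state, without advancing time (a new reading comes with each control period).
- viewer.get_image(name): name is "scene" or "top" or "wrist"; returns a dict with "img" (384x512x3 uint8, red, green, blue), "z_map" (384x512 float32, m along the optical axis (not along the pixel's ray), 0 where there is no reading), "fx", "fy", "cx", "cy" (pixels), "R" (3x3) and "t" (3): a world point X has camera coordinates R X + t. Camera axes: x right, y down, z forward; pixel columns grow to the right and rows downward; lengths in m; the calibration is good to about 2 mm. The wrist camera is an equidistant fisheye: a pixel r from the principal point sees the ray r / f radians off the axis. A picture is of the moment at which its call begins.
- robot.sign_off(): hands the job in, once; it reports no verdict.
The state is a dict: "time": time; "joints": joint angles; "dq": joint speeds; "joint_torque": joint torques, N m; "position": TCP position; "tool_rot": TCP orientation; "contact_force": force on the tool from outside, world axes, zero at the start; "wrist_torque": the same for the moment, N m; "width": opening from 0.0 (shut) to 1.0 (fully open).
Only numpy, scipy, OpenCV 4.12 (cv2) and the standard library are available. Lean on these libraries where they do the work, as an engineer would, in place of code of your own. Each camera call takes 0.05 s, during which the arm holds its last target. There are 200 camera calls.

## Task

The bit of the drill stand is parked at its finished depth, so set the depth stop: lay the half of the ceramic sinker mould that has no locating holes drilled in its ends yet flat on the stand's table with one of its flat ends under the stop, raising the stop first if it hangs too low. With the clamp lever slack (loosen it if it is tight) bring the stop down until its foot rests on that flat end, clear of the cavities and edges, then press the clamp lever fully down to lock it. Handle the ceramic gently, and leave the drilled half and everything else on the bench where they are.

Things in the scene. Friction and masses are not known exactly. Their poses are not given: they have to be found in the camera images.
- blank_mid (a point): centre of the UNDRILLED half of the sinker mould: loose white ceramic block, 150 mm long (its own x), 50 wide (y), 34 high (z), 0.4 to 0.65 kg, cavities up. Three round cavities (20 mm across) lie in a row within 38 mm of the middle; beyond them each end has a plain flat land 37 mm long without holes, its middle 57 mm from the block's centre along x. Grip it across the 50 mm width
- drilled_mid (a point): centre of the already DRILLED half: same block and same three cavities, but with one dark 10 mm locating hole in the middle of each end land. Must stay where it lies
- stand: drill stand fixed to the bench; origin under the centre of its 240 x 240 x 14 mm grey table, front edge at its own -x. In mm in its axes: column at (85, 0), rotary tool 50 across at (30, 0), both up to 250 high, bit tip 38 high; feed lever at +y. An arm 32 thick, 123 to 152 high, reaches from the tool to y = -115 at x = 30 and carries the depth stop at (30, -75)
- stand_seat (a point): point on the stand's table (14 mm above the bench) straight below the stop's foot; axes as the stand's. The space under the arm is open from the front and from the -y side
- stop_foot (a point): underside centre of the depth stop's foot, a steel disc 14 mm across and 6 thick on a vertical 10 mm rod; this face has to rest on the mould
- stop_knob (a point): centre of the black knurled knob (26 mm across, 25 high) on top of the stop rod, 172.5 mm above the foot's underside; grip it from above to slide the rod
- stop (a joint): height of the foot's underside above the stand's table, m: 0 lowest, 0.090 highest; grows upward. With the clamp slack the rod slides with about 3 N of drag and stays where it is left; with the clamp tight it is held
- clamp_ball (a point): centre of the red ball (24 mm across) at the end of the clamp lever, 80 mm from the lever's pivot
- clamp_pivot (a point): pivot of the clamp lever on the stand's arm, 24 mm from the rod's axis towards the stand's -y; the pivot's axis is the stand's x. The lever points to the stand's -y and swings up and down in the stand's y-z plane
- clamp (a joint): clamp lever angle, rad: 0 fully slack (lever 0.873 rad, 50 degrees, above level), 1.0 fully locked (pressed down, 0.127 rad below level). Its cam starts to bite on the rod at about 0.5; below 0.4 the rod is free. A stiff hinge (about 3 N at the ball, 4 N past the bite): stays where it is left, but half-tight (0.6 to 0.9) it may ease back a little
- reel: silver fishing reel lying on the bench, 62 mm across, 60 high, foot and crank stick out to 75 mm from its centre; origin under its centre. Leave alone
- tray: blue bait tray, 180 x 200 x 40 mm; origin under its centre. Leave alone
- oil: white oil bottle, 52 mm across, 145 high; origin under its centre. Leave alone
- tin: low brass tin, 50 mm across, 22 high, standing on the stand's table at the front left; origin under its centre. Leave alone
- driver: orange screwdriver, 170 mm long, lying along its own x. Leave alone
- lantern: electric lantern, 96 mm across, 144 mm high to its red button, wire bail to 181 mm; origin under its centre. Leave alone
Mind the look-alikes: they are no part of the job. What is shaped like the part that bears blank_mid but green or red is not meant.

How it is judged:
By the outcome, as a careful person would: the job done as asked, in the order asked, and still so for the second after the job is handed in, with the robot touching nothing.
It also fails if it takes over 72 s, if anything falls off the work surface, if the arm or the gripper's body presses on something with over 40 N, if the wrist force passes 120 N, or if a joint passes its speed limit or range.

## Working session

There is one attempt and no reset: what is moved stays moved. The work goes in short steps, Python scripts to look and compute and a shell command to move; the robot and the scene stay as the last step left them, time stands still between calls to the robot, and variables do not carry over. Pictures are saved under pics/ and viewed, about 8 in all and at most 12, crops included, and the job is handed in when it is done.

```bash
ls; mkdir -p pics; cat > h.py <<'E'
import numpy as np, cv2
from plant import robot, viewer
from scipy.spatial.transform import Rotation as Ro
def cloud(v):
    z=v['z_map']; h,w=z.shape; u,vv=np.meshgrid(np.arange(w),np.arange(h))
    c=np.stack([(u-v['cx'])/v['fx']*z,(vv-v['cy'])/v['fy']*z,z],-1)
    return (c-v['t'])@v['R']   # R^T (c-t)
def save(n,img,s=1):
    cv2.imwrite('pics/'+n,cv2.resize(img[...,::-1],None,fx=s,fy=s,interpolation=cv2.INTER_CUBIC))
def tool():
    o=robot.observe(); q=np.array(o['tool_rot']); return o,np.array(o['position']),Ro.from_quat(q[[1,2,3,0]])
E
python3 - <<'E'
from h import *
import pickle
o=robot.observe();print({k:np.round(x,3).tolist() for k,x in o.items()}, robot.hold_point_z)
a=viewer.get_image('top');b=viewer.get_image('scene')
pickle.dump((a,b),open('v0.pkl','wb'))
save('c0.png',np.vstack([a['img'],b['img']]),0.78)
save('top0.png',a['img'],1.5);save('sc0.png',b['img'],1.5)
for v in(a,b):print(np.round(v['R'],3).tolist(),np.round(v['t'],3),v['fx'],v['fy'],v['cx'],v['cy'])
E
```

```text
pics
{'time': 0.0, 'joints': [1.146, 0.131, 1.489, 0.0, 1.523, -0.085], 'dq': [0.0, -0.0, -0.002, -0.003, 0.001, 0.001], 'joint_torque': [0.001, -55.986, -49.174, 0.077, 0.036, -0.0], 'position': [0.2, 0.565, 0.192], 'tool_rot': [-0.0, 0.169, 0.986, -0.001], 'contact_force': [-0.919, -0.5, -0.272], 'wrist_torque': [0.039, 0.005, -0.037], 'width': 1.002} -0.0188
[[-0.104, -0.995, -0.002], [-0.972, 0.102, -0.213], [0.212, -0.021, -0.977]] [-0.042  0.55   1.213] 404.0729746107832 404.0729746107832 255.35633137871181 190.90467332548732
[[0.673, 0.74, -0.013], [0.48, -0.45, -0.753], [-0.563, 0.5, -0.658]] [-0.276 -0.155  1.735] 391.3522582013687 391.3522582013687 256.87090554792815 191.73338248724363
```

View pics/top0.png

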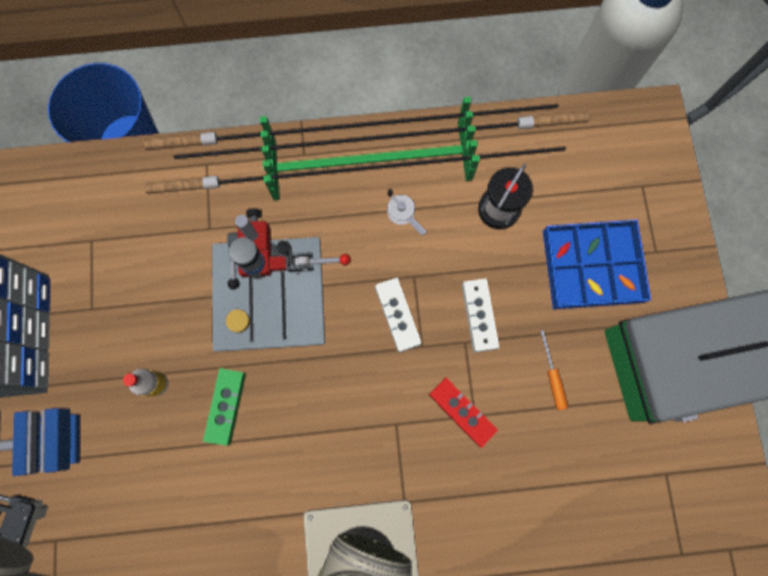

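View pics/sc0.png

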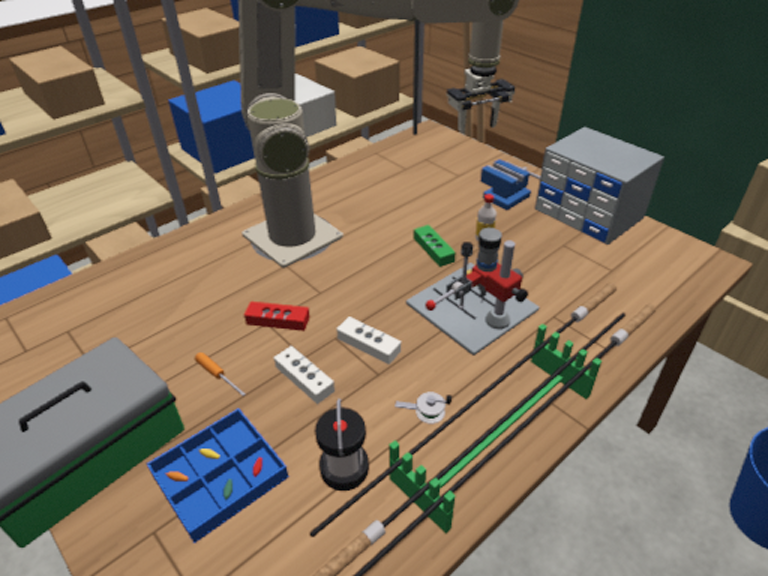

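Top picture (768-wide view): there are two white halves, A at (398,314) and B at (480,314), plus green (223,407) and red (463,412) look-alikes. B shows extra dark dots at its ends (drilled), so A looks like the blank. The stand is at (268,293), the ball at (345,259) and the knob at (284,248). I'll measure these and confirm A in a crop.

```bash
python3 - <<'E'
from h import *
import pickle
a,b=pickle.load(open('v0.pkl','rb'))
P=cloud(a);Q=cloud(b)
hsv=cv2.cvtColor(a['img'],cv2.COLOR_RGB2HSV); H,S,V=[hsv[...,i].astype(int) for i in range(3)]
# white blocks
reg=np.zeros(H.shape,bool);reg[180:240,245:340]=1
m=((S<50)&(V>140)&reg&(P[...,2]>0.02)&(P[...,2]<.06))
n,l,st,c=cv2.connectedComponentsWithStats(cv2.morphologyEx(m.astype(np.uint8),cv2.MORPH_CLOSE,np.ones((5,5))))
for i in range(1,n):
    if st[i,4]<200: continue
    p=P[l==i]; z=np.median(p[:,2]); p=p[abs(p[:,2]-z)<.008]
    r=cv2.minAreaRect((p[:,:2]*1000).astype(np.float32)); print('white',c[i],z,r)
# table
reg[:]=0;reg[155:236,138:220]=1
t=(abs(P[...,2]-.014)<.006)&(S<60)&reg
p=P[t]; print('table',cv2.minAreaRect((p[:,:2]*1000).astype(np.float32)),np.median(p[:,2]))
# ball (red) in both, knob
for nm,v,C,(x0,x1,y0,y1) in(('top',a,P,(220,240,165,182)),('sc',b,Q,(278,295,195,210))):
    h=cv2.cvtColor(v['img'],cv2.COLOR_RGB2HSV).astype(int)
    mm=np.zeros(H.shape,bool);mm[y0:y1,x0:x1]=1
    mm&=((h[...,0]<8)|(h[...,0]>172))&(h[...,1]>150)
    ys,xs=np.nonzero(mm);print(nm,'ball px',xs.mean(),ys.mean(),len(xs),np.round(np.median(C[mm],0),4))
# high points near stand per view
for nm,v,C in(('top',a,P),('sc',b,Q)):
    m=(C[...,2]>.16)&(C[...,2]<.30)&(C[...,0]>.35)&(C[...,0]<.75)&(abs(C[...,1]-.2)<.25)
    n,l,st,c=cv2.connectedComponentsWithStats(m.astype(np.uint8))
    for i in range(1,n):
        if st[i,4]>8: p=C[l==i];print(nm,c[i],st[i,4],np.round(np.median(p,0),3),np.round(p.max(0),3))
cr=lambda v,x0,x1,y0,y1,s:cv2.resize(v['img'][y0:y1,x0:x1],s,interpolation=cv2.INTER_CUBIC)
save('crop1.png',np.vstack([cr(a,130,345,130,245,(800,428)),]))
save('crop2.png',np.hstack([cr(b,170,280,200,275,(440,300)),cr(b,265,365,145,240,(316,300))]))
i1=cv2.imread('pics/crop1.png');i2=cv2.imread('pics/crop2.png')
i1=cv2.resize(i1,(560,300));i2=cv2.resize(i2,(560,int(300*560/756)))
cv2.imwrite('pics/crop12.png',np.vstack([i1,i2]))
E
```

```text
white [265.11930295 209.02949062] 0.033295224366652956 ((488.0613708496094, -124.29688262939453), (150.36766052246094, 50.261329650878906), 13.599635124206543)
white [320.19003932 209.43774574] 0.033085751975604136 ((468.94927978515625, -299.6051940917969), (150.42489624023438, 51.476951599121094), 2.368511438369751)
table ((566.7283935546875, 151.72019958496094), (237.95635986328125, 239.71238708496094), 87.76995086669922) 0.013948753761916632
top ball px 229.51162790697674 172.51162790697674 43 [ 0.5869 -0.0276  0.1458]
sc ball px 286.72 203.12 25 [ 0.5956 -0.0329  0.1428]
top [164.90923825 163.77147488] 617 [0.601 0.145 0.243] [0.676 0.175 0.255]
top [189.79047619 165.80952381] 105 [0.591 0.075 0.251] [0.605 0.089 0.255]
sc [329.49246231 168.62981575] 597 [0.617 0.139 0.213] [0.681 0.172 0.255]
sc [310.08547009 170.24786325] 117 [0.597 0.072 0.237] [0.609 0.087 0.256]
sc [327.         182.22222222] 9 [0.629 0.129 0.161] [0.634 0.137 0.163]
```

View pics/crop12.png

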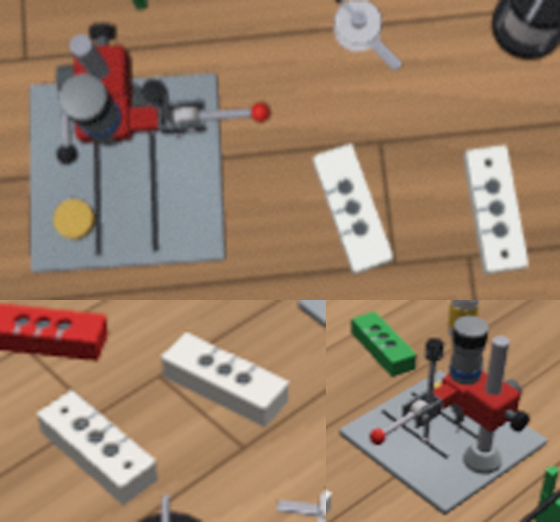

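Crop: A (crop px 352,208; top view 398,314) has three cavities and plain ends, so it is the blank. B (497,208) has extra dark end holes, and the green and red ones are decoys. The ball sits about 80 mm out and roughly level, so the clamp is tight. The foot is about 56 mm above the table, which clears the 34 mm block, so no raising is needed. Next: go above the blank.

```bash
cat >> h.py <<'E'
S0=np.array([.567,.152]); SY=np.radians(-2.23)
def stand(x,y):
    c,s=np.cos(SY),np.sin(SY); return S0+np.array([c*x-s*y,s*x+c*y])
def plan(xyz,jaw_deg):
    """calls (one row each, to be repeated) to go straight to xyz, tool down, jaw (tool y) at jaw_deg"""
    o,p,R=tool(); xyz=np.array(xyz,float); a=np.radians(jaw_deg)
    y=np.array([np.cos(a),np.sin(a),0]); z=np.array([0,0,-1.]); T=Ro.from_matrix(np.stack([np.cross(y,z),y,z],1))
    rv=(R.inv()*T).as_rotvec(); n=int(np.ceil(max(np.linalg.norm(xyz-p)/.2,np.degrees(np.linalg.norm(rv))/35,1e-6)))
    for k in range(n):
        r=R*Ro.from_rotvec(rv*k/n); s=r.inv().apply((xyz-p)/n)
        print(np.round(rv/n,3).tolist(),np.round(s,4).tolist())
    print('t',round(o['time'],2),'p',np.round(p,4),'F',np.round(o['contact_force'],1),'w',round(o['width'],3))
E
python3 - <<'E'
from h import *
print(stand(-.048,-.075),stand(-.158,-.075),stand(.03,-.075),stand(.03,-.179))
plan([.4706,-.1285,.20],-76.4)
E
```

```text
[0.51611803 0.07892453] [0.40620133 0.08320474] [0.59405895 0.07588947] [ 0.59001221 -0.02803177]
[-0.0, 0.0, 0.513] [-0.0973, -0.1128, -0.0015]
[-0.0, 0.0, 0.513] [-0.1401, -0.0505, -0.0015]
[-0.0, 0.0, 0.513] [-0.1469, 0.0248, -0.0016]
[-0.0, 0.0, 0.513] [-0.1158, 0.0936, -0.0016]
[-0.0, 0.0, 0.513] [-0.055, 0.1384, -0.0017]
t 0.1 p [0.1997 0.5652 0.1918] F [-0.5  0.5 -0.4] w 1.002
```

```bash
python3 -m inch '[[0,0,0.513,-0.097,-0.113,-0.02,0],[0,0,0.513,-0.097,-0.113,-0.02,0],[0,0,0.513,-0.097,-0.113,-0.02,0],[0,0,0.513,-0.097,-0.113,-0.02,0],[0,0,0.513,-0.097,-0.113,-0.02,0]]'
python3 -m inch '[[0,0,0.513,-0.14,-0.05,0,0],[0,0,0.513,-0.14,-0.05,0,0],[0,0,0.513,-0.14,-0.05,0,0],[0,0,0.513,-0.14,-0.05,0,0],[0,0,0.513,-0.14,-0.05,0,0]]'
python3 -m inch '[[0,0,0.513,-0.147,0.025,0,0],[0,0,0.513,-0.147,0.025,0,0],[0,0,0.513,-0.147,0.025,0,0],[0,0,0.513,-0.147,0.025,0,0],[0,0,0.513,-0.147,0.025,0,0]]'
python3 -m inch '[[0,0,0.513,-0.116,0.094,0,0],[0,0,0.513,-0.116,0.094,0,0],[0,0,0.513,-0.116,0.094,0,0],[0,0,0.513,-0.116,0.094,0,0],[0,0,0.513,-0.116,0.094,0,0]]'
python3 -c "from h import *; plan([.4706,-.1285,.15],-76.4)"
```

```text
time: 0.52
position: [0.2553, 0.423, 0.2126]
tool_rot: [0.001, 0.418, 0.908, -0.001]
contact_force: [0.2, -0.1, 0.5]
width: 1.001
time: 0.93
position: [0.3097, 0.2807, 0.2127]
tool_rot: [0.002, 0.639, 0.769, -0.001]
contact_force: [-0.1, 0.3, 0.7]
width: 1.002
time: 1.35
position: [0.3625, 0.1375, 0.2132]
tool_rot: [0.003, 0.816, 0.578, -0.001]
contact_force: [0.9, 0.7, -0.1]
width: 1.0
time: 1.77
position: [0.4139, -0.0061, 0.2136]
tool_rot: [0.003, 0.938, 0.348, -0.0]
contact_force: [0.0, 0.8, -0.8]
width: 1.0
[0.006, 0.002, 0.473] [-0.0366, 0.1294, 0.0645]
t 1.77 p [ 0.4139 -0.0061  0.2136] F [ 0.   0.8 -0.8] w 1.0
```

```bash
python3 -m inch '[[0.006,0.002,0.473,-0.037,0.129,0.064,0],[0.006,0.002,0.473,-0.037,0.129,0.064,0],[0.006,0.002,0.473,-0.037,0.129,0.064,0],[0.006,0.002,0.473,-0.037,0.129,0.064,0],[0.006,0.002,0.473,-0.037,0.129,0.064,0]]'
python3 - <<'E'
from h import *
plan([.4706,-.1285,.006],-76.4)
v=viewer.get_image('wrist'); save('w1.png',v['img'],1.2)
E
```

```text
time: 2.18
position: [0.4698, -0.13, 0.1467]
tool_rot: [-0.001, 0.993, 0.115, -0.002]
contact_force: [-0.3, 0.2, -0.5]
width: 0.999
[-0.002, 0.004, -0.006] [0.0016, -0.001, 0.1407]
t 2.18 p [ 0.4698 -0.13    0.1467] F [-0.3  0.2 -0.5] w 0.999
```

View pics/w1.png

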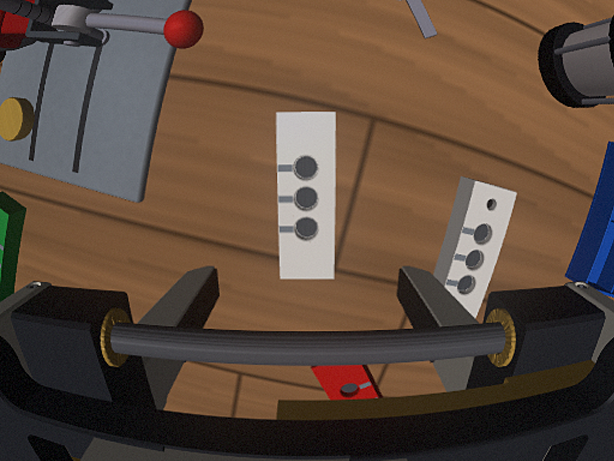

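The wrist view shows block A (306,195) centred between the fingertips (217 and 400), aligned, with plain ends. Descend, grip and lift.

```bash
python3 -m inch '[[-0.002,0.004,-0.006,0.002,-0.001,0.04,0],[-0.002,0.004,-0.006,0.002,-0.001,0.08,0],[-0.002,0.004,-0.006,0.002,-0.001,0.115,0],[-0.002,0.004,-0.006,0.002,-0.001,0.14,0],[-0.002,0.004,-0.006,0.002,-0.001,0.14,0]]'
python3 -m inch '[[0,0,0,0,0,0,130],[0,0,0,0,0,0,130],[0,0,0,0,0,0,130],[0,0,0,0,0,0,130],[0,0,0,0,0,0,130]]'
python3 -m inch '[[0,0,0,0,0,0,150],[0,0,0,0,0,0,150],[0,0,0,0,0,0,150],[0,0,0,0,0,0,150],[0,0,0,0,0,0,150]]'
```

```text
time: 2.65
position: [0.4665, -0.1226, 0.0027]
tool_rot: [-0.003, 0.992, 0.124, -0.004]
contact_force: [-0.8, 0.7, -1.0]
width: 1.0
time: 3.07
position: [0.4681, -0.1231, 0.0045]
tool_rot: [-0.002, 0.992, 0.124, -0.002]
contact_force: [0.1, -0.1, -0.2]
width: 0.687
time: 3.48
position: [0.469, -0.1239, 0.0056]
tool_rot: [-0.002, 0.992, 0.124, -0.001]
contact_force: [-0.2, -1.9, 7.3]
width: 0.529
```

```bash
python3 -m inch '[[0,0,0,0,0,0,170],[0,0,0,0,0,0,170],[0,0,0,0,0,-0.01,170],[0,0,0,0,0,-0.03,170],[0,0,0,0,0,-0.05,170]]'
python3 -c "from h import *; plan([.398,.083,.08],-92.2);tool_=tool();print(tool_[2].as_matrix().round(3))"
```

```text
time: 3.9
position: [0.4667, -0.1228, 0.0544]
tool_rot: [-0.003, 0.992, 0.124, -0.004]
contact_force: [0.1, -0.4, -5.3]
width: 0.525
[-0.003, 0.004, 0.143] [-0.0081, -0.1083, -0.012]
[-0.003, 0.004, 0.143] [-0.0234, -0.106, -0.0124]
t 3.9 p [ 0.4667 -0.1228  0.0544] F [ 0.1 -0.4 -5.3] w 0.525
[[ 0.969  0.246 -0.008]
 [ 0.246 -0.969  0.005]
 [-0.006 -0.007 -1.   ]]
```

```bash
python3 -m inch '[[-0.003,0.004,0.143,-0.008,-0.108,-0.014,170],[-0.003,0.004,0.143,-0.008,-0.108,-0.014,170],[-0.003,0.004,0.143,-0.008,-0.108,-0.014,170],[-0.003,0.004,0.143,-0.008,-0.108,-0.014,170],[-0.003,0.004,0.143,-0.008,-0.108,-0.014,170]]'
python3 -m inch '[[-0.003,0.004,0.143,-0.023,-0.106,-0.012,170],[-0.003,0.004,0.143,-0.023,-0.106,-0.012,170],[-0.003,0.004,0.143,-0.023,-0.106,-0.012,170],[-0.003,0.004,0.143,-0.023,-0.106,-0.012,170],[-0.003,0.004,0.143,-0.023,-0.106,-0.012,170]]'
python3 - <<'E'
from h import *
plan([.4062,.083,.030],-92.2)
a=viewer.get_image('top');b=viewer.get_image('scene');w=viewer.get_image('wrist')
save('c3.png',np.hstack([cv2.resize(w['img'],(420,315)),cv2.resize(b['img'][130:250,240:380],(367,315),interpolation=cv2.INTER_CUBIC)]))
E
```

```text
time: 4.32
position: [0.4312, -0.0186, 0.0688]
tool_rot: [-0.002, 0.999, 0.054, -0.002]
contact_force: [0.6, -0.4, -5.2]
width: 0.523
time: 4.73
position: [0.3968, 0.085, 0.0815]
tool_rot: [-0.0, 1.0, -0.016, -0.0]
contact_force: [0.2, -2.1, 0.5]
width: 0.41
[-0.0, 0.001, 0.007] [0.0095, 0.0017, 0.0515]
t 4.73 p [0.3968 0.085  0.0815] F [ 0.2 -2.1  0.5] w 0.41
```

View pics/c3.png

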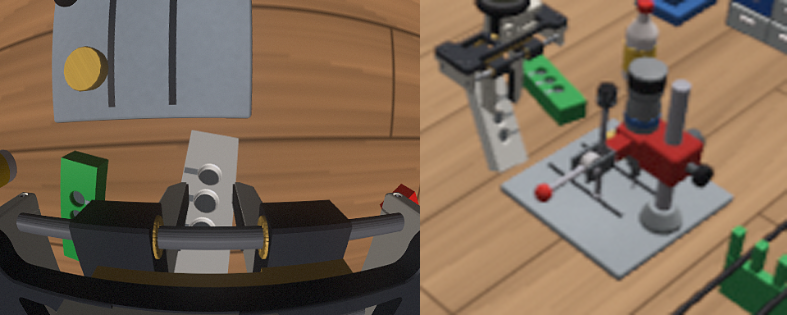

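The block has pitched in the grip and is slipping (width 0.41, almost no load). Locate it before doing anything.

```bash
python3 - <<'E'
from h import *
plan([.4062,.083,.030],-92.2)
b=viewer.get_image('scene'); C=cloud(b)
hs=cv2.cvtColor(b['img'],cv2.COLOR_RGB2HSV).astype(int)
m=(hs[...,1]<40)&(hs[...,2]>110)&(C[...,0]>.3)&(C[...,0]<.55)&(abs(C[...,1]-.08)<.07)&(C[...,2]<.17)
ys,xs=np.nonzero(m)
for y in range(ys.min(),ys.max()+1,3):
    s=m[y]
    if s.any(): print(y,np.nonzero(s)[0].min(),np.nonzero(s)[0].max(),np.round(np.median(C[y][s],0),3), np.round(C[y][s].min(0),3))
save('sc4.png',b['img'][120:210,235:310],8)
plan([.4062,.083,.030],-92.2)
E
```

```text
[-0.0, -0.0, 0.003] [0.0083, 0.0, 0.0519]
t 4.88 p [0.3979 0.0833 0.0819] F [-0.2 -0.  -0.3] w 0.339
161 261 263 [0.321 0.111 0.094] [0.315 0.049 0.091]
164 254 263 [0.319 0.084 0.089] [0.312 0.051 0.087]
167 253 260 [0.324 0.08  0.081] [0.301 0.075 0.069]
170 255 270 [0.343 0.079 0.074] [0.321 0.051 0.067]
173 256 271 [0.35  0.079 0.062] [0.326 0.063 0.057]
176 258 273 [0.367 0.088 0.057] [0.341 0.066 0.051]
179 260 275 [0.373 0.09  0.049] [0.358 0.065 0.003]
182 261 276 [0.39  0.081 0.044] [0.362 0.063 0.036]
185 262 278 [0.399 0.078 0.038] [0.369 0.059 0.   ]
188 264 292 [0.416 0.075 0.029] [0.385 0.059 0.014]
191 265 296 [0.454 0.124 0.016] [0.397 0.053 0.012]
194 280 296 [0.467 0.107 0.015] [0.446 0.09  0.012]
197 275 302 [0.475 0.091 0.015] [0.446 0.062 0.01 ]
200 271 310 [0.481 0.074 0.014] [0.446 0.042 0.011]
203 274 302 [0.515 0.085 0.015] [0.468 0.036 0.012]
206 278 302 [0.525 0.074 0.014] [0.488 0.038 0.011]
209 282 297 [0.531 0.055 0.014] [0.511 0.035 0.013]
212 286 292 [0.541 0.042 0.013] [0.532 0.036 0.011]
[-0.0, 0.0, 0.002] [0.0083, -0.0001, 0.0518]
t 4.93 p [0.3979 0.0832 0.0818] F [ 0.1 -0.4  0.4] w 0.339
```

View pics/sc4.png

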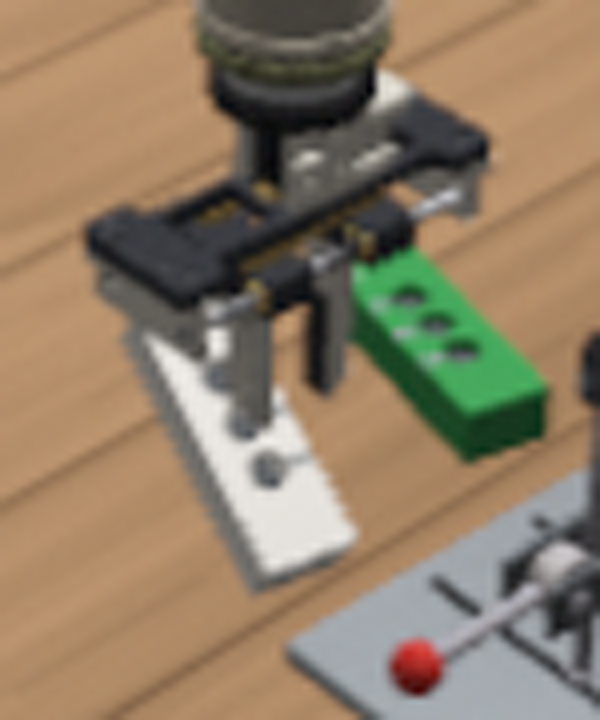

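The block has slid out and is coming down on its near end, because my off-centre grip let it droop. I'll raise clear, let it settle and look. After that I'll grip at its centre, set it on the table front, and slide it home while supported.

```bash
python3 -m inch '[[0,0,0,0,0,-0.02,150],[0,0,0,0,0,-0.05,0],[0,0,0,0,0,-0.08,0],[0,0,0,0,0,-0.1,0],[0,0,0,0,0,-0.1,0]]'
python3 -m inch '[[0,0,0,0,0,0,0],[0,0,0,0,0,0,0],[0,0,0,0,0,0,0]]'
python3 - <<'E'
from h import *
a=viewer.get_image('scene');w=viewer.get_image('wrist')
save('c5.png',np.hstack([cv2.resize(w['img'],(420,315)),cv2.resize(a['img'][130:250,220:360],(367,315),interpolation=cv2.INTER_CUBIC)]))
t=viewer.get_image('top');P=cloud(t);hs=cv2.cvtColor(t['img'],cv2.COLOR_RGB2HSV).astype(int)
for nm,C,v in(('top',P,t),('sc',cloud(a),a)):
    hs=cv2.cvtColor(v['img'],cv2.COLOR_RGB2HSV).astype(int)
    m=(hs[...,1]<45)&(hs[...,2]>140)&(C[...,0]>.26)&(C[...,0]<.50)&(abs(C[...,1]-.08)<.12)&(C[...,2]<.05)&(C[...,2]>.027)
    p=C[m];print(nm,len(p),np.median(p[:,2]) if len(p) else 0,cv2.minAreaRect((p[:,:2]*1000).astype(np.float32)) if len(p) else 0)
E
```

```text
time: 5.35
position: [0.4013, 0.0823, 0.1874]
tool_rot: [-0.0, 1.0, -0.019, 0.004]
contact_force: [0.9, 1.0, 0.7]
width: 0.645
time: 5.6
position: [0.4011, 0.0817, 0.1865]
tool_rot: [-0.0, 1.0, -0.02, 0.004]
contact_force: [-0.2, 0.2, -0.2]
width: 0.862
top 145 0.0341620068152271 ((326.6105651855469, 106.83989715576172), (40.187660217285156, 144.31321716308594), 64.00167846679688)
sc 275 0.03378981300724179 ((330.94354248046875, 98.37493896484375), (52.52540588378906, 148.53475952148438), 77.71231842041016)
```

View pics/c5.png

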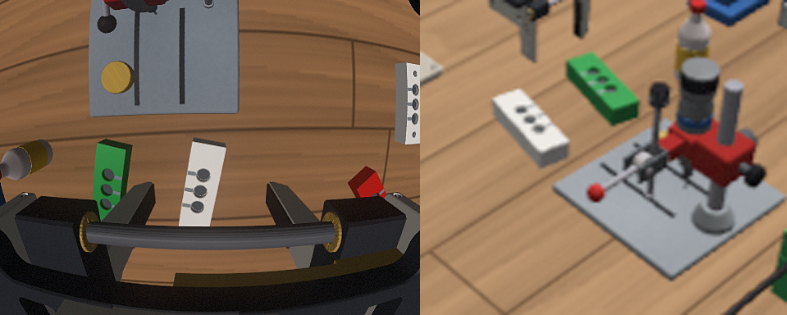

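The block lies flat with cavities up at (0.331, 0.098), yaw about -12°, which is close to the reach limit. I'll grip ahead of its centre, slide it 32 mm outward on the bench, then regrip at the centre. First check the clearance to the green block.

```bash
cat >> h.py <<'E'
def blk(C,v,x0,x1,y0,y1,z0,z1):
    hs=cv2.cvtColor(v['img'],cv2.COLOR_RGB2HSV).astype(int)
    m=(hs[...,1]<45)&(hs[...,2]>140)&(C[...,0]>x0)&(C[...,0]<x1)&(C[...,1]>y0)&(C[...,1]<y1)&(C[...,2]<z1)&(C[...,2]>z0)
    p=C[m]; return len(p),np.round(np.median(p[:,2]),4),cv2.minAreaRect((p[:,:2]*1000).astype(np.float32))
E
python3 - <<'E'
from h import *
import pickle
a,b=pickle.load(open('v0.pkl','rb'));C=cloud(b)
hs=cv2.cvtColor(b['img'],cv2.COLOR_RGB2HSV).astype(int)
m=(abs(hs[...,0]-65)<20)&(hs[...,1]>120)&(abs(C[...,0]-.4)<.15)&(abs(C[...,1]-.2)<.15)&(C[...,2]>.02)&(C[...,2]<.05)
print(cv2.boxPoints(cv2.minAreaRect((C[m][:,:2]*1000).astype(np.float32))).round())
plan([.3505,.0937,.10],-102.3)
E
```

```text
[[260. 244.]
 [402. 205.]
 [415. 255.]
 [274. 294.]]
[-0.001, -0.006, 0.176] [-0.0511, -0.0096, 0.0859]
t 5.75 p [0.4007 0.082  0.1862] F [-0.8  0.2  0.4] w 0.98
```

```bash
python3 -m inch '[[-0.001,-0.006,0.176,-0.051,-0.01,0.04,0],[-0.001,-0.006,0.176,-0.051,-0.01,0.086,0],[-0.001,-0.006,0.176,-0.051,-0.01,0.086,0],[-0.001,-0.006,0.176,-0.051,-0.01,0.086,0],[-0.001,-0.006,0.176,-0.051,-0.01,0.086,0]]'
python3 - <<'E'
from h import *
plan([.3505,.0937,.008],-102.3)
b=viewer.get_image('scene');print(blk(cloud(b),b,.24,.5,-.02,.18,.027,.045))
t=viewer.get_image('top');print(blk(cloud(t),t,.24,.5,-.02,.18,.027,.045))
E
```

```text
time: 6.17
position: [0.3493, 0.094, 0.0989]
tool_rot: [0.0, 0.994, -0.107, -0.001]
contact_force: [0.0, 0.5, 1.2]
width: 0.998
[0.001, 0.003, 0.001] [0.0014, -0.0, 0.0909]
t 6.17 p [0.3493 0.094  0.0989] F [0.  0.5 1.2] w 0.998
(283, np.float64(0.0338), ((328.62939453125, 99.42863464355469), (53.61956787109375, 150.46426391601562), 77.41087341308594))
(147, np.float64(0.0333), ((328.76800537109375, 101.499267578125), (37.305484771728516, 153.59178161621094), 61.91558074951172))
```

```bash
python3 -m inch '[[0.001,0.003,0.001,0.001,0,0.04,0],[0.001,0.003,0.001,0.001,0,0.075,0],[0.001,0.003,0.001,0.001,0,0.09,0],[0.001,0.003,0.001,0.001,0,0.09,0],[0.001,0.003,0.001,0.001,0,0.09,0]]'
python3 -m inch '[[0,0,0,0,0,0,140],[0,0,0,0,0,0,140],[0,0,0,0,0,0,140],[0,0,0,0,0,0,140],[0,0,0,0,0,0,140]]'
python3 -m inch '[[0,0,0,0,0,0,140],[0,0,0,0,0,0,140],[0,0,0,0,0,0,140],[0,0,0,0,0,0,140],[0,0,0,0,0,0,140]]'
python3 -c "from h import *; plan([.3847,.0862,.008],-102.3)"
```

```text
time: 6.68
position: [0.3544, 0.0939, 0.0129]
tool_rot: [-0.001, 0.994, -0.108, 0.003]
contact_force: [-0.5, -0.1, -0.1]
width: 1.001
time: 7.1
position: [0.355, 0.094, 0.0137]
tool_rot: [-0.001, 0.994, -0.107, 0.004]
contact_force: [-0.6, -0.1, -1.0]
width: 0.687
time: 7.52
position: [0.3549, 0.094, 0.0136]
tool_rot: [-0.001, 0.994, -0.107, 0.004]
contact_force: [-0.1, 0.6, 0.7]
width: 0.452
[-0.003, -0.007, -0.001] [0.0307, 0.0013, 0.0059]
t 7.52 p [0.3549 0.094  0.0136] F [-0.1  0.6  0.7] w 0.452
```

```bash
python3 - <<'E'
from h import *
b=viewer.get_image('scene');w=viewer.get_image('wrist')
print(blk(cloud(b),b,.24,.5,-.02,.18,.027,.045),[ (k,w[k]) for k in('fx','cx','cy')],w['R'].round(3).tolist(),w['t'].round(3))
save('c6.png',np.hstack([cv2.resize(w['img'],(420,315)),cv2.resize(b['img'][130:230,220:337],(367,315),interpolation=cv2.INTER_CUBIC)]))
E
```

```text
(184, np.float64(0.0339), ((338.23223876953125, 97.58686828613281), (56.25310134887695, 136.06866455078125), 75.53799438476562)) [('fx', 297.3186396354542), ('cx', 256.2443462236586), ('cy', 191.8727982286136)] [[-0.214, -0.977, -0.002], [-0.944, 0.206, 0.257], [-0.251, 0.057, -0.966]] [0.168 0.333 0.301]
```

View pics/c6.png

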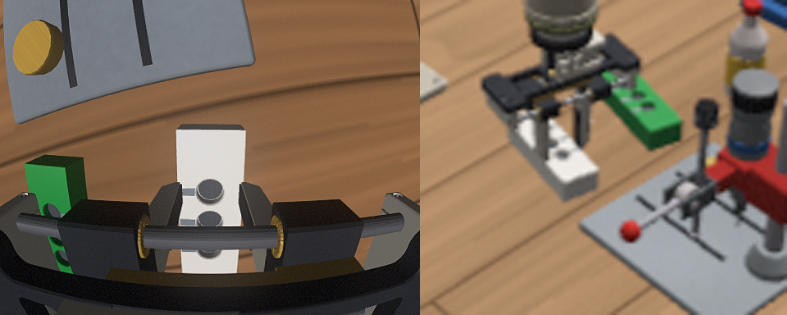

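```bash
cat >> h.py <<'E'
def wray(w,u,v,z):
    d=np.array([u-w['cx'],v-w['cy']])/w['fx'];th=np.hypot(*d)
    c=np.r_[np.sin(th)*d/max(th,1e-9),np.cos(th)]; D=w['R'].T@c; O=-w['R'].T@w['t']; return O+D*(z-O[2])/D[2]
E
python3 - <<'E'
from h import *
w=viewer.get_image('wrist');s=512/420
for u,v in((177,130),(245,130),(245,180),(178,185),(210,189)): print((u,v),wray(w,u*s,v*s,.034).round(4))
img=w['img'];save('w7.png',img[140:340,170:350],4)
print(tool()[0]['width'])
E
```

```text
(177, 130) [0.4061 0.1076 0.034 ]
(245, 130) [0.3957 0.0601 0.034 ]
(245, 180) [0.3584 0.0668 0.034 ]
(178, 185) [0.3652 0.1173 0.034 ]
(210, 189) [0.357  0.0942 0.034 ]
0.4525792831607939
```

View pics/w7.png

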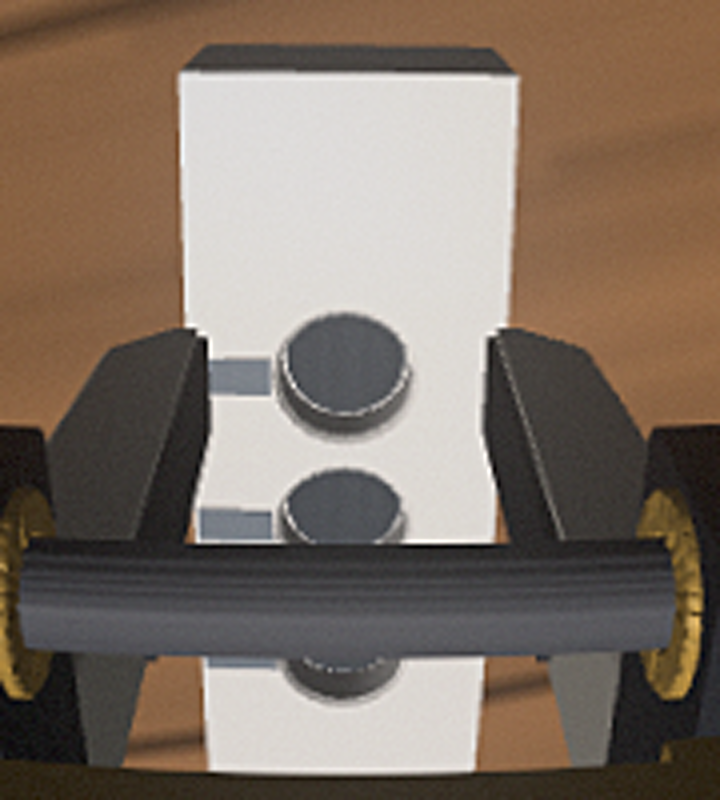

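```bash
python3 - <<'E'
from h import *
w=viewer.get_image('wrist')
def pt(x,y):
    u=170+x/4;v=140+y/4; d=np.array([u-w['cx'],v-w['cy']])/w['fx'];th=np.hypot(*d);c=np.r_[np.sin(th)*d/th,np.cos(th)]
    z=w['z_map'][int(v),int(u)]; return (w['R'].T@(c/c[2]*z-w['t'])).round(4)
for q in((340,250),(240,340),(300,660),(200,350),(190,380),(195,420),(180,350),(120,360),(495,380),(490,350),(510,380),(560,360)):print(q,pt(*q))
o,p,R=tool();print(p,R.as_matrix().round(3))
E
```

```text
(340, 250) [0.375  0.0908 0.0343]
(240, 340) [0.3635 0.1094 0.0327]
(300, 660) [0.2957 0.116  0.0246]
(200, 350) [0.3673 0.1135 0.0443]
(190, 380) [0.3679 0.1132 0.0571]
(195, 420) [0.3619 0.1141 0.0571]
(180, 350) [0.3693 0.1155 0.0481]
(120, 360) [0.371  0.1234 0.0522]
(495, 380) [0.3567 0.0724 0.0518]
(490, 350) [0.3588 0.072  0.0455]
(510, 380) [0.3584 0.0705 0.0565]
(560, 360) [0.3576 0.0628 0.0517]
[0.35495931 0.09397911 0.01363785] [[ 0.977 -0.214  0.007]
 [-0.214 -0.977  0.001]
 [ 0.007 -0.003 -1.   ]]
```

The depth shows fingertips at z≈0.044, above the block top, though the TCP reads 0.0136. That explains the poor first grip. I'll open and measure where the tips really are.

```bash
python3 -m inch '[[0,0,0,0,0,0,0],[0,0,0,0,0,0,0],[0,0,0,0,0,0,0],[0,0,0,0,0,0,0],[0,0,0,0,0,0,0]]'
cat >> h.py <<'E'
def wcloud(w):
    z=w['z_map'];h,W=z.shape;u,v=np.meshgrid(np.arange(W),np.arange(h))
    d=np.stack([u-w['cx'],v-w['cy']],-1)/w['fx'];th=np.linalg.norm(d,axis=-1)
    c=np.dstack([d*(np.tan(th)/np.maximum(th,1e-9))[...,None],np.ones_like(th)])*z[...,None]
    return (c-w['t'])@w['R']
def tips():
    w=viewer.get_image('wrist');o,p,R=tool();C=wcloud(w);T=(C-p)@R.as_matrix()
    for s in(1,-1):
        m=(abs(T[...,0])<.025)&(T[...,1]*s>.012)&(T[...,1]*s<.07)&(T[...,2]>-.06)&(T[...,2]<.03)&(C[...,2]>.037)&(w['z_map']>0)
        q=T[m];
        if len(q): print('tip',s,len(q),'zmax(tool)',np.percentile(q[:,2],[90,98,100]).round(4),'x',np.percentile(q[:,0],[2,98]).round(4),'y',np.percentile(q[:,1],[2,50,98]).round(4))
    return w,C,T
E
python3 - <<'E'
from h import *
w,C,T=tips()
plan([.3505,.0937,.008],-102.3)
E
```

```text
time: 8.13
position: [0.3549, 0.094, 0.0136]
tool_rot: [-0.001, 0.994, -0.107, 0.004]
contact_force: [-0.1, 0.2, -0.6]
width: 0.762
tip 1 952 zmax(tool) [-0.0315 -0.0271 -0.0249] x [-0.0062  0.0103] y [0.0345 0.0371 0.0488]
tip -1 964 zmax(tool) [-0.0311 -0.0265 -0.0247] x [-0.0062  0.0103] y [-0.0499 -0.0379 -0.0356]
[-0.003, -0.007, -0.001] [-0.0044, 0.0013, 0.0056]
t 8.18 p [0.355  0.094  0.0137] F [ 0.1  0.4 -0.5] w 0.807
```

```bash
python3 - <<'E'
from h import *
w=viewer.get_image('wrist');o,p,R=tool();C=wcloud(w);T=(C-p)@R.as_matrix()
print(o['width'],p.round(4))
for s in (1,-1):
    m=(abs(T[...,0])<.012)&(T[...,1]*s>.027)&(T[...,1]*s<.06)&(T[...,2]>-.06)&(T[...,2]<.03)
    print(np.histogram(T[m][:,2],bins=np.arange(-.06,.031,.005)))
E
```

```text
0.8457189422541874 [0.355  0.094  0.0137]
(array([ 189,  166,  154,  155,  128,  113,   69,    1,    0,    0,    0,
          0,    0,    0, 1055,   38,    0,    0]), array([-6.00000000e-02, -5.50000000e-02, -5.00000000e-02, -4.50000000e-02,
       -4.00000000e-02, -3.50000000e-02, -3.00000000e-02, -2.50000000e-02,
       -2.00000000e-02, -1.50000000e-02, -1.00000000e-02, -5.00000000e-03,
       -2.77555756e-17,  5.00000000e-03,  1.00000000e-02,  1.50000000e-02,
        2.00000000e-02,  2.50000000e-02,  3.00000000e-02]))
(array([179, 179, 158, 143, 123, 111,  77,   2,   0,   0,   0,   0,   0,
         0, 931, 115,   0,   0]), array([-6.00000000e-02, -5.50000000e-02, -5.00000000e-02, -4.50000000e-02,
       -4.00000000e-02, -3.50000000e-02, -3.00000000e-02, -2.50000000e-02,
       -2.00000000e-02, -1.50000000e-02, -1.00000000e-02, -5.00000000e-03,
       -2.77555756e-17,  5.00000000e-03,  1.00000000e-02,  1.50000000e-02,
        2.00000000e-02,  2.50000000e-02,  3.00000000e-02]))
```

The tips really end 25 mm short of the reported TCP: a clean gap in the depth at tool z = -0.025, with bench and block top reading correctly. The first grip only held about 3 mm of the block. I'll apply that offset and descend guarded, in two steps.

```bash
python3 -m inch '[[-0.003,-0.007,-0.001,0,0,0.008,0],[-0.003,-0.007,-0.001,0,0,0.016,0],[-0.003,-0.007,-0.001,0,0,0.02,0],[-0.003,-0.007,-0.001,0,0,0.02,0]]'
python3 -m inch '[[0,0,0,0,0,0.006,0],[0,0,0,0,0,0.01,0],[0,0,0,0,0,0.01,0]]'
python3 -m inch '[[0,0,0,0,0,0,140],[0,0,0,0,0,0,140],[0,0,0,0,0,0,140],[0,0,0,0,0,0,140],[0,0,0,0,0,0,140]]'
python3 -m inch '[[0,0,0,0,0,0,140],[0,0,0,0,0,0,140],[0,0,0,0,0,0,140],[0,0,0,0,0,0,140],[0,0,0,0,0,0,140]]'
```

```text
time: 8.57
position: [0.3539, 0.0938, -0.0077]
tool_rot: [0.0, 0.994, -0.107, -0.001]
contact_force: [-0.7, 0.3, 0.3]
width: 1.001
time: 8.82
position: [0.3529, 0.0938, -0.0187]
tool_rot: [0.001, 0.994, -0.107, -0.002]
contact_force: [-0.0, 0.5, -1.1]
width: 0.999
time: 9.23
position: [0.3532, 0.0938, -0.0185]
tool_rot: [0.001, 0.994, -0.107, -0.002]
contact_force: [0.4, -0.1, -1.1]
width: 0.69
time: 9.65
position: [0.3534, 0.0939, -0.0183]
tool_rot: [0.0, 0.994, -0.107, -0.002]
contact_force: [0.8, 0.9, 1.6]
width: 0.536
```

```bash
python3 -m inch '[[0,0,0,0.004,0,0,160],[0,0,0,0.014,0,0,160],[0,0,0,0.025,0,0,160],[0,0,0,0.035,0,0,160],[0,0,0,0.035,0,0,160]]'
python3 -m inch '[[0,0,0,0,0,0,60],[0,0,0,0,0,0,60],[0,0,0,0,0,0,60],[0,0,0,0,0,0,60],[0,0,0,0,0,0,60]]'
python3 - <<'E'
from h import *
w=viewer.get_image('wrist');C=wcloud(w);print(blk(C,w,.24,.5,-.02,.18,.027,.042))
b=viewer.get_image('scene');print(blk(cloud(b),b,.24,.5,-.02,.18,.027,.045))
plan([.3594,.093,-.018],-102.3)
E
```

```text
time: 10.07
position: [0.3888, 0.0861, -0.0183]
tool_rot: [0.001, 0.994, -0.107, -0.001]
contact_force: [1.1, -0.2, -3.3]
width: 0.533
time: 10.48
position: [0.3886, 0.0862, -0.0182]
tool_rot: [0.0, 0.994, -0.107, -0.001]
contact_force: [0.5, -0.0, -0.2]
width: 0.763
(11002, np.float64(0.0336), ((385.29473876953125, 87.43115234375), (50.13681411743164, 103.64965057373047), 77.47137451171875))
(167, np.float64(0.0339), ((364.6935119628906, 93.55450439453125), (51.9290771484375, 151.1492919921875), 72.63397216796875))
[0.001, 0.002, 0.0] [-0.0301, -0.0004, -0.0001]
t 10.58 p [ 0.3887  0.0862 -0.0182] F [ 0.6  0.1 -0.2] w 0.763
```

```bash
python3 -m inch '[[0.001,0.002,0,-0.013,0,0,60],[0.001,0.002,0,-0.025,0,0,60],[0.001,0.002,0,-0.037,0,0,60],[0.001,0.002,0,-0.037,0,0,140],[0.001,0.002,0,-0.037,0,0,140]]'
python3 -m inch '[[0,0,0,0,0,0,140],[0,0,0,0,0,0,160],[0,0,0,0,0,0,160],[0,0,0,0,0,0,160],[0,0,0,0,0,0,160]]'
python3 -m inch '[[0,0,0,0,0,-0.004,160],[0,0,0,0,0,-0.012,160],[0,0,0,0,0,-0.022,160],[0,0,0,0,0,-0.032,160],[0,0,0,0,0,-0.032,160]]'
python3 - <<'E'
from h import *
w=viewer.get_image('wrist');C=wcloud(w);print(blk(C,w,.24,.5,-.02,.18,.04,.08))
m=(C[...,0]>.37)&(C[...,0]<.5)&(C[...,2]>.04)&(C[...,2]<.09)&(abs(C[...,1]-.08)<.02);q=C[m];print(np.polyfit(q[:,0],q[:,2],1))
g=stand(-.075-.012,-.075);print(g);plan([*g,.016],-92.2)
E
```

```text
time: 11.0
position: [0.3527, 0.0941, -0.0181]
tool_rot: [0.0, 0.994, -0.107, 0.0]
contact_force: [-0.1, -0.1, 0.8]
width: 0.671
time: 11.42
position: [0.3536, 0.0941, -0.0177]
tool_rot: [-0.0, 0.994, -0.107, 0.001]
contact_force: [3.0, -0.7, 0.3]
width: 0.535
time: 11.83
position: [0.3543, 0.0942, 0.016]
tool_rot: [-0.0, 0.994, -0.107, 0.002]
contact_force: [0.2, 0.5, -5.6]
width: 0.536
(17639, np.float64(0.0674), ((368.47039794921875, 92.16234588623047), (51.4040641784668, 139.8692169189453), 77.38860321044922))
[0.0520034  0.04530394]
[0.47714756 0.08044206]
[-0.001, -0.003, -0.176] [0.1232, -0.0127, -0.0005]
t 11.88 p [0.3541 0.0942 0.0151] F [ 0.8  1.1 -6.5] w 0.534
```

```bash
python3 -m inch '[[-0.001,-0.003,-0.04,0.02,-0.002,0,160],[-0.001,-0.003,-0.08,0.045,-0.005,0,160],[-0.001,-0.003,-0.12,0.07,-0.008,0,160],[-0.001,-0.003,-0.15,0.098,-0.01,0,160],[-0.001,-0.003,-0.176,0.123,-0.013,0,160]]'
python3 -m inch '[[0,0,0,0,0,0,160],[0,0,0,0,0,0,160]]'
python3 - <<'E'
from h import *
w=viewer.get_image('wrist');C=wcloud(w)
n,z,r=blk(C,w,.4,.62,-.0,.16,.035,.09);print(n,z,r)
m=(C[...,0]>.50)&(C[...,0]<.555)&(C[...,2]>.04)&(C[...,2]<.09)&(abs(C[...,1]-.077)<.02);q=C[m];print(np.polyfit(q[:,0],q[:,2],1))
t=(abs(C[...,2]-.014)<.004)&(C[...,0]>.46)&(C[...,0]<.5)&(abs(C[...,1]-.0)<.03);print('table z',np.median(C[t][:,2]) if t.any() else None)
plan([*stand(-.087,-.075),-.002],-92.2)
E
```

```text
time: 12.3
position: [0.4775, 0.0804, 0.0143]
tool_rot: [0.0, 1.0, -0.018, -0.001]
contact_force: [0.7, -0.2, -4.9]
width: 0.538
time: 12.47
position: [0.4773, 0.08, 0.013]
tool_rot: [0.0, 1.0, -0.019, -0.002]
contact_force: [-1.4, 0.2, -5.5]
width: 0.537
17609 0.0641 ((508.26214599609375, 79.78887939453125), (51.61239242553711, 172.502197265625), 87.56916809082031)
[0.06453397 0.0287814 ]
table z None
[0.001, 0.005, 0.001] [0.0011, -0.0003, 0.0149]
t 12.52 p [0.4761 0.0802 0.0129] F [-0.7 -0.5 -6.4] w 0.536
```

```bash
python3 -m inch '[[0.001,0.005,0.001,0.001,0,0.004,160],[0.001,0.005,0.001,0.001,0,0.008,160],[0.001,0.005,0.001,0.001,0,0.011,160],[0.001,0.005,0.001,0.001,0,0.013,160],[0.001,0.005,0.001,0.001,0,0.014,160]]'
python3 -m inch '[[0,0,0,0,0,0.001,160],[0,0,0,0,0,0.002,160],[0,0,0,0,0,0.002,160]]'
cat >> h.py <<'E'
def seat(z=.048):
    w=viewer.get_image('wrist');C=wcloud(w);o,p,R=tool()
    print('t',round(o['time'],2),'p',p.round(4),'F',np.round(o['contact_force'],1),'w',round(o['width'],3))
    c,s=np.cos(SY),np.sin(SY);D=C[...,:2]-S0;sx=D@np.array([c,s]);sy=D@np.array([-s,c])
    hs=cv2.cvtColor(w['img'],cv2.COLOR_RGB2HSV).astype(int)
    m=(hs[...,1]<40)&(hs[...,2]>150)&(abs(C[...,2]-z)<.008)&(sx>-.12)&(sx<.07)&(abs(sy+.075)<.05)
    print('block top z',np.median(C[...,2][m]),'stand x',np.percentile(sx[m],[1,99]).round(4),'y',np.percentile(sy[m],[1,99]).round(4),cv2.minAreaRect(np.stack([sx[m],sy[m]],1).astype(np.float32)*1000))
    g=R.inv().apply(np.r_[p[:2]-S0,0]);d=p[:2]-S0;print('tool in stand',round(d@np.array([c,s]),4),round(d@np.array([-s,c]),4))
    return w
E
python3 -c "
from h import *
w=seat()
save('w8.png',w['img'],1.2)"
```

```text
time: 12.93
position: [0.4763, 0.0803, -0.0016]
tool_rot: [0.0, 1.0, -0.019, -0.0]
contact_force: [-0.5, -0.2, -6.7]
width: 0.534
time: 13.18
position: [0.4764, 0.0803, -0.0035]
tool_rot: [0.0, 1.0, -0.019, -0.0]
contact_force: [-0.6, -1.3, -5.2]
width: 0.536
t 13.23 p [ 0.4765  0.0803 -0.0034] F [-0.5  0.1 -5.5] w 0.535
block top z 0.04776060663571522 stand x [-0.0985 -0.004 ] y [-0.0995 -0.0503] ((-61.67439651489258, -74.3310546875), (51.17841339111328, 116.79039001464844), 89.59603118896484)
tool in stand -0.0877 -0.0752
```

View pics/w8.png

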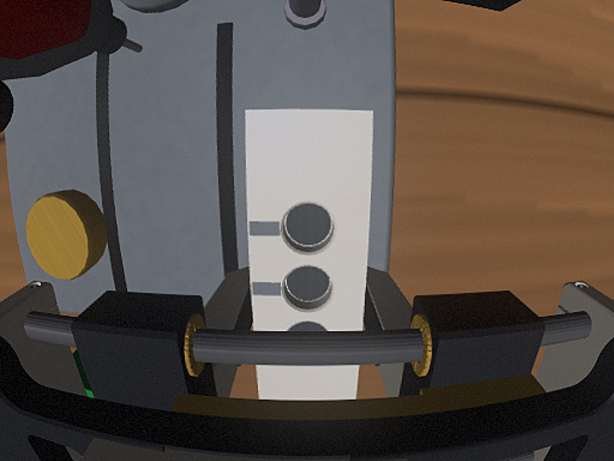

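The block is just above the table, aligned with the foot (foot at px 305,10; block end at 245–372,110). I'll set it down, regrip 14 mm further back for body clearance, then slide it 49 mm under the stop.

```bash
python3 -m inch '[[0,0,0,0,0,0.0015,160],[0,0,0,0,0,0.0025,160],[0,0,0,0,0,0.0025,160]]'
python3 -m inch '[[0,0,0,0,0,0,90],[0,0,0,0,0,0,60],[0,0,0,-0.005,0,0,60],[0,0,0,-0.014,0,0,60],[0,0,0,-0.014,0,0,60]]'
python3 -m inch '[[0,0,0,0,0,0,140],[0,0,0,0,0,0,140],[0,0,0,0,0,0,140],[0,0,0,0,0,0,140],[0,0,0,0,0,0,140]]'
python3 -c "
from h import *
w=seat();plan([*stand(-.0535,-.075),-.005],-92.2)"
```

```text
time: 13.48
position: [0.4769, 0.0803, -0.0037]
tool_rot: [0.0, 1.0, -0.019, -0.0]
contact_force: [-13.4, -1.5, 18.8]
width: 0.536
time: 13.9
position: [0.461, 0.0809, -0.0043]
tool_rot: [0.0, 1.0, -0.019, -0.001]
contact_force: [-0.1, 0.4, -0.1]
width: 0.762
time: 14.32
position: [0.4611, 0.0809, -0.0043]
tool_rot: [0.0, 1.0, -0.019, -0.001]
contact_force: [-0.0, 0.1, -0.1]
width: 0.538
t 14.37 p [ 0.4612  0.0809 -0.0042] F [ 0.1 -0.6  1.2] w 0.536
block top z 0.047661744862457785 stand x [-0.113  -0.0038] y [-0.0994 -0.0503] ((-58.810768127441406, -74.38446044921875), (51.172000885009766, 112.46227264404297), 89.6039810180664)
tool in stand -0.103 -0.0751
[0.0, 0.002, 0.001] [0.0495, -0.0001, 0.0007]
t 14.37 p [ 0.4612  0.0809 -0.0042] F [ 0.1 -0.6  1.2] w 0.536
```

```bash
python3 -m inch '[[0,0,0,0.005,0,-0.0005,150],[0,0,0,0.014,0,-0.0005,150],[0,0,0,0.025,0,-0.0005,150],[0,0,0,0.035,0,-0.0005,150],[0,0,0,0.043,0,-0.0005,150]]'
python3 -m inch '[[0,0,0,0.005,0,0,150],[0,0,0,0.005,0,0,150],[0,0,0,0.005,0,0,150]]'
python3 -c "
from h import *
w=seat()
save('w9.png',w['img'][:260],1.4)"
```

```text
time: 14.78
position: [0.5043, 0.0792, -0.0043]
tool_rot: [0.0, 1.0, -0.019, -0.001]
contact_force: [-6.5, 0.7, 4.3]
width: 0.537
time: 15.03
position: [0.5102, 0.0789, -0.0042]
tool_rot: [0.0, 1.0, -0.019, -0.001]
contact_force: [2.9, 0.4, -1.4]
width: 0.534
t 15.08 p [ 0.5099  0.079  -0.0043] F [ 1.2 -0.4 -0.4] w 0.533
block top z 0.047649968082379285 stand x [-0.1025  0.0353] y [-0.0994 -0.0502] ((-31.550323486328125, -74.29936218261719), (51.31012725830078, 145.89256286621094), 89.69459533691406)
tool in stand -0.0542 -0.0752
```

View pics/w9.png

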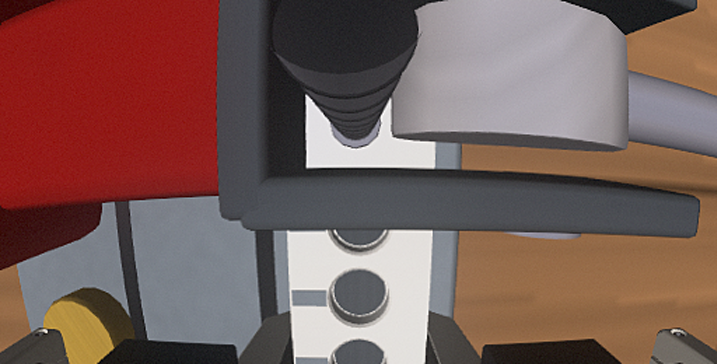

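The block end is under the foot (px 355,140), centred across the width. The first cavity is well in front of the arm bar, and the front edge is at about 45 mm against the foot at 30 mm. Release, go up, turn the jaws and move above the ball.

```bash
python3 -m inch '[[0,0,0,0,0,0,110],[0,0,0,0,0,0,60],[0,0,0,0,0,0,40],[0,0,0,0,0,-0.02,40],[0,0,0,-0.005,0,-0.06,40]]'
python3 -m inch '[[0,0,0,-0.005,0,-0.04,0],[0,0,0,-0.005,0,-0.08,0],[0,0,0,-0.005,0,-0.12,0],[0,0,0,-0.005,0,-0.145,0],[0,0,0,-0.005,0,-0.145,0]]'
python3 - <<'E'
from h import *
seat()
for n in('top','scene'):
    v=viewer.get_image(n);C=cloud(v);hs=cv2.cvtColor(v['img'],cv2.COLOR_RGB2HSV).astype(int)
    m=((hs[...,0]<8)|(hs[...,0]>172))&(hs[...,1]>150)&(np.linalg.norm(C-[.591,-.029,.14],axis=-1)<.03)
    q=C[m]
    if len(q)>5:
        O=-v['R'].T@v['t'];d=q.mean(0)-O;d/=np.linalg.norm(d);print(n,len(q),'ball',(q.mean(0)+d*.008).round(4))
plan([*stand(.03,-.179),.2],-2.2)
E
```

```text
time: 15.5
position: [0.5007, 0.0789, 0.0514]
tool_rot: [0.0, 1.0, -0.019, -0.006]
contact_force: [0.9, -0.4, 0.2]
width: 0.8
time: 15.92
position: [0.5009, 0.0794, 0.2041]
tool_rot: [0.0, 1.0, -0.019, 0.0]
contact_force: [0.5, 0.1, 0.6]
width: 1.001
t 15.97 p [0.4997 0.0793 0.2007] F [ 0.   0.8 -0.8] w 1.001
block top z 0.0475897588447928 stand x [-0.1023  0.0243] y [-0.0996 -0.0501] ((-38.66075897216797, -75.1669921875), (128.63912963867188, 50.531349182128906), 0.0627545490860939)
tool in stand -0.0645 -0.0752
top 43 ball [ 0.5899 -0.027   0.1376]
scene 27 ball [ 0.5914 -0.0286  0.138 ]
[-0.003, 0.003, -0.523] [0.0323, 0.0345, -0.0016]
[-0.003, 0.003, -0.523] [0.0107, 0.0461, -0.0014]
[-0.003, 0.003, -0.523] [-0.0137, 0.0452, -0.0013]
t 16.07 p [0.4971 0.0792 0.1961] F [ 0.5 -0.4 -0.4] w 1.003
```

```bash
python3 -m inch '[[0,0,-0.523,0.032,0.035,-0.003,0],[0,0,-0.523,0.032,0.035,-0.003,0],[0,0,-0.523,0.032,0.035,-0.003,0],[0,0,-0.523,0.032,0.035,-0.003,0],[0,0,-0.523,0.032,0.035,-0.003,0]]'
python3 -m inch '[[0,0,-0.523,0.011,0.046,-0.001,0],[0,0,-0.523,0.011,0.046,-0.001,0],[0,0,-0.523,0.011,0.046,-0.001,0],[0,0,-0.523,0.011,0.046,-0.001,0],[0,0,-0.523,0.011,0.046,-0.001,0]]'
python3 -m inch '[[0,0,-0.523,-0.014,0.045,-0.001,0],[0,0,-0.523,-0.014,0.045,-0.001,0],[0,0,-0.523,-0.014,0.045,-0.001,0],[0,0,-0.523,-0.014,0.045,-0.001,0],[0,0,-0.523,-0.014,0.045,-0.001,0]]'
python3 - <<'E'
from h import *
w=viewer.get_image('wrist');C=wcloud(w);hs=cv2.cvtColor(w['img'],cv2.COLOR_RGB2HSV).astype(int)
m=((hs[...,0]<8)|(hs[...,0]>172))&(hs[...,1]>150)&(np.linalg.norm(C-[.591,-.029,.14],axis=-1)<.03)
q=C[m];O=-w['R'].T@w['t'];d=q.mean(0)-O;d/=np.linalg.norm(d);print(len(q),'ball',(q.mean(0)+d*.008).round(4))
plan([.5905,-.028,.095],-2.2)
E
```

```text
time: 16.48
position: [0.5263, 0.0427, 0.1959]
tool_rot: [-0.002, 0.97, 0.244, -0.008]
contact_force: [-0.0, -1.3, -0.6]
width: 0.999
time: 16.9
position: [0.5563, 0.0072, 0.1935]
tool_rot: [-0.005, 0.872, 0.489, -0.009]
contact_force: [0.6, 0.1, -0.5]
width: 1.001
time: 17.32
position: [0.5859, -0.0283, 0.1907]
tool_rot: [-0.009, 0.713, 0.701, -0.009]
contact_force: [-1.1, 0.4, -0.4]
width: 0.998
544 ball [ 0.5902 -0.027   0.1371]
[-0.025, 0.0, 0.018] [0.0003, 0.007, 0.0957]
t 17.37 p [ 0.5859 -0.0282  0.1908] F [ 0.6 -0.2 -0.5] w 0.997
```

```bash
python3 -m inch '[[-0.025,0,0.018,0.001,0.007,0.04,0],[-0.025,0,0.018,0.001,0.007,0.075,0],[-0.025,0,0.018,0.001,0.007,0.095,0],[-0.025,0,0.018,0.001,0.007,0.095,0],[-0.025,0,0.018,0.001,0.007,0.095,60]]'
python3 -m inch '[[0,0,0,0,0,0,220],[0,0,0,0,0,0,220],[0,0,0,0,0,0,220],[0,0,0,0,0,0,220],[0,0,0,0,0,0,220]]'
python3 -m inch '[[0,0,0,0,0,0,220],[0,0,0,0,0,0,220],[0,0,0,0,0,0,220],[0,0,0,0,0,0,220],[0,0,0,0,0,0,220]]'
python3 - <<'E'
from h import *
import math
o,p,R=tool();print(R.as_matrix().round(3),p.round(4))
for c in (1,.8,.6,.4,.2,.0):
    a=.873-c;print(c,'stand y',round(-.099-.08*math.cos(a),4),'dz',round(.08*math.sin(a)+.0101,4),'dy(from locked)',round(.08*(math.cos(.127)-math.cos(a)),4))
E
```

```text
time: 17.78
position: [0.5882, -0.027, 0.0931]
tool_rot: [-0.002, 0.721, 0.693, -0.002]
contact_force: [0.3, -1.0, 1.3]
width: 0.967
time: 18.2
position: [0.589, -0.0271, 0.0943]
tool_rot: [-0.001, 0.721, 0.693, -0.001]
contact_force: [-0.4, -0.5, -0.3]
width: 0.621
time: 18.62
position: [0.589, -0.0271, 0.0942]
tool_rot: [-0.001, 0.721, 0.693, -0.001]
contact_force: [0.4, 0.2, -0.2]
width: 0.259
[[ 0.04   0.999 -0.004]
 [ 0.999 -0.04   0.   ]
 [-0.    -0.004 -1.   ]] [ 0.589  -0.0271  0.0942]
1 stand y -0.1784 dz -0.0 dy(from locked) 0.0
0.8 stand y -0.1788 dz 0.0159 dy(from locked) -0.0004
0.6 stand y -0.176 dz 0.0317 dy(from locked) 0.0023
0.4 stand y -0.1702 dz 0.0465 dy(from locked) 0.0081
0.2 stand y -0.1616 dz 0.06 dy(from locked) 0.0168
0.0 stand y -0.1504 dz 0.0714 dy(from locked) 0.028
```

```bash
python3 -m inch '[[0,0,0,0,0,-0.008,230],[0,0,0,0,0,-0.016,230],[0,0,0,0.001,0,-0.024,230],[0,0,0,0.002,0,-0.032,230],[0,0,0,0.005,0,-0.039,230]]'
python3 -m inch '[[0,0,0,0.004,0,-0.008,230],[0,0,0,0.008,0,-0.015,230],[0,0,0,0.012,0,-0.021,230],[0,0,0,0.017,0,-0.026,230],[0,0,0,0.02,0,-0.03,230]]'
python3 -m inch '[[0,0,0,0,0,0,230],[0,0,0,0,0,0,230]]'
```

```text
time: 19.03
position: [0.5893, -0.0216, 0.133]
tool_rot: [-0.002, 0.721, 0.693, -0.001]
contact_force: [3.4, -0.2, -6.4]
width: 0.241
time: 19.45
position: [0.5901, -0.0011, 0.1635]
tool_rot: [-0.002, 0.721, 0.693, -0.001]
contact_force: [3.1, 0.5, -7.7]
width: 0.241
time: 19.62
position: [0.5903, -0.0004, 0.1642]
tool_rot: [-0.002, 0.721, 0.693, -0.001]
contact_force: [0.0, 2.0, -0.5]
width: 0.244
```

```bash
python3 -m inch '[[0,0,0,0,0,0,100],[0,0,0,0,0,0,100],[0,0,0,0,0,0,100],[0,0,0,0,0,-0.03,60],[0,0,0,0,0,-0.07,60]]'
python3 -m inch '[[0,0,0,0,0,-0.03,60],[0,0,0,0,0,-0.03,60]]'
cat >> h.py <<'E'
def ball():
    for n in('top','scene'):
        v=viewer.get_image(n);C=cloud(v);hs=cv2.cvtColor(v['img'],cv2.COLOR_RGB2HSV).astype(int)
        m=((hs[...,0]<8)|(hs[...,0]>172))&(hs[...,1]>150)&(abs(C[...,0]-.59)<.025)&(C[...,1]>-.06)&(C[...,1]<.03)&(C[...,2]>.11)&(C[...,2]<.24)
        q=C[m]
        if len(q)>5:
            O=-v['R'].T@v['t'];d=q.mean(0)-O;d/=np.linalg.norm(d);print(n,len(q),'ball',(q.mean(0)+d*.008).round(4))
def knob():
    for n in('top','scene'):
        v=viewer.get_image(n);C=cloud(v)
        m=(np.hypot(C[...,0]-.594,C[...,1]-.076)<.018)&(C[...,2]>.195)&(C[...,2]<.31)&(v['img'].max(-1)<90)
        q=C[m]
        if len(q)>5: t=q[q[:,2]>q[:,2].max()-.006];print(n,len(q),'knob top',np.percentile(q[:,2],[50,90,97]).round(4),'mid',((t.min(0)+t.max(0))/2).round(4))
E
python3 -c "
from h import *
ball();knob();plan([*stand(.03,-.075),.27],-2.2)"
```

```text
time: 20.03
position: [0.5875, -0.0005, 0.2301]
tool_rot: [-0.005, 0.721, 0.693, -0.004]
contact_force: [1.5, -0.1, -0.1]
width: 0.55
time: 20.2
position: [0.5907, -0.0011, 0.2679]
tool_rot: [-0.001, 0.721, 0.693, -0.001]
contact_force: [-0.0, -0.3, 0.1]
width: 0.694
scene 34 ball [ 0.5903 -0.0013  0.1966]
top 85 knob top [0.2509 0.2535 0.2553] mid [0.5927 0.0768 0.2528]
scene 70 knob top [0.2444 0.2534 0.2539] mid [0.5979 0.074  0.2517]
[-0.015, -0.002, -0.001] [0.0768, 0.0035, -0.0114]
t 20.4 p [ 0.5873 -0.0007  0.2586] F [ 0.5  0.2 -0.4] w 0.76
```

Clamp lever is up (ball at z 0.197, y -0.001; about 0.0–0.2, slack). Now the knob.

```bash
python3 -m inch '[[-0.015,-0.002,-0.001,0.025,0.003,-0.015,40],[-0.015,-0.002,-0.001,0.055,0.005,-0.012,40],[-0.015,-0.002,-0.001,0.077,0.006,-0.012,40],[-0.015,-0.002,-0.001,0.077,0.006,-0.012,40]]'
python3 - <<'E'
from h import *
w=viewer.get_image('wrist');C=wcloud(w);o,p,R=tool()
m=(np.hypot(C[...,0]-.594,C[...,1]-.076)<.025)&(C[...,2]>.245)&(C[...,2]<.262)
q=C[m];print(len(q),'knob',np.median(q[:,2]),((q.min(0)+q.max(0))/2).round(4),(q.max(0)-q.min(0)).round(4))
plan([.594,.076,.196],-2.2)
E
```

```text
time: 20.73
position: [0.5955, 0.0796, 0.2682]
tool_rot: [-0.002, 0.719, 0.695, -0.001]
contact_force: [0.7, -0.0, -0.7]
width: 0.842
949 knob 0.2515537071990874 [0.5943 0.078  0.2493] [0.0259 0.0257 0.0085]
[-0.004, 0.001, 0.003] [-0.0018, -0.0011, 0.0722]
t 20.78 p [0.5955 0.0778 0.2682] F [-0.9  0.1 -0.5] w 0.844
```

```bash
python3 -m inch '[[-0.004,0.001,0.003,0,-0.001,0.03,40],[-0.004,0.001,0.003,0,-0.001,0.055,40],[-0.004,0.001,0.003,0,-0.001,0.072,40],[-0.004,0.001,0.003,0,-0.001,0.072,40],[-0.004,0.001,0.003,0,-0.001,0.072,120]]'
python3 -m inch '[[0,0,0,0,0,0,215],[0,0,0,0,0,0,215],[0,0,0,0,0,0,215],[0,0,0,0,0,0,215],[0,0,0,0,0,0,215]]'
python3 -m inch '[[0,0,0,0,0,0,215],[0,0,0,0,0,0,215],[0,0,0,0,0,0,215],[0,0,0,0,0,0,215]]'
```

```text
time: 21.2
position: [0.5927, 0.0768, 0.1942]
tool_rot: [-0.001, 0.721, 0.693, -0.002]
contact_force: [0.3, 0.1, 0.5]
width: 0.809
time: 21.62
position: [0.5932, 0.0768, 0.1951]
tool_rot: [-0.001, 0.721, 0.693, -0.001]
contact_force: [0.3, 0.4, 0.1]
width: 0.461
time: 21.95
position: [0.5932, 0.0769, 0.1954]
tool_rot: [-0.001, 0.721, 0.693, -0.001]
contact_force: [-0.4, 1.1, 1.6]
width: 0.27
```

```bash
python3 -m inch '[[0,0,0,0,0,0.004,225],[0,0,0,0,0,0.008,225],[0,0,0,0,0,0.012,225],[0,0,0,0,0,0.014,225],[0,0,0,0,0,0.014,225]]'
python3 -m inch '[[0,0,0,0,0,0.001,225],[0,0,0,0,0,0.0015,225]]'
python3 -m inch '[[0,0,0,0,0,0.001,225],[0,0,0,0,0,0.0015,225]]'
```

```text
time: 22.37
position: [0.5931, 0.0768, 0.1802]
tool_rot: [-0.001, 0.721, 0.693, -0.001]
contact_force: [2.7, -0.1, -3.8]
width: 0.274
time: 22.53
position: [0.5932, 0.0769, 0.1785]
tool_rot: [-0.001, 0.721, 0.693, -0.001]
contact_force: [0.0, 0.1, 1.5]
width: 0.275
time: 22.7
position: [0.5932, 0.0769, 0.177]
tool_rot: [-0.001, 0.721, 0.693, -0.001]
contact_force: [-0.3, -0.3, 1.9]
width: 0.272
```

```bash
for i in 1 2; do python3 -m inch '[[0,0,0,0,0,0.001,225],[0,0,0,0,0,0.001,225]]'; done
```

```text
time: 22.87
position: [0.5932, 0.0769, 0.1763]
tool_rot: [-0.001, 0.721, 0.693, -0.001]
contact_force: [-0.3, -0.3, 1.9]
width: 0.273
time: 23.03
position: [0.5933, 0.0769, 0.1762]
tool_rot: [-0.001, 0.721, 0.693, -0.001]
contact_force: [-3.5, -0.1, 7.4]
width: 0.27
```

```bash
python3 -m inch '[[0,0,0,0,0,0.001,225],[0,0,0,0,0,0.001,225]]'; python3 -m inch '[[0,0,0,0,0,0.0,225],[0,0,0,0,0,0.0,225]]'
```

```text
time: 23.2
position: [0.5933, 0.0769, 0.1762]
tool_rot: [-0.001, 0.721, 0.693, -0.001]
contact_force: [-3.8, -0.4, 7.5]
width: 0.276
time: 23.37
position: [0.5933, 0.0769, 0.1763]
tool_rot: [-0.001, 0.721, 0.693, -0.001]
contact_force: [-1.0, 0.5, 2.8]
width: 0.271
```

```bash
python3 -c "
from h import *
knob()
v=viewer.get_image('scene');C=cloud(v)
print(tool()[1])"
```

```text
scene 103 knob top [0.2333 0.273  0.2923] mid [0.6086 0.0862 0.3091]
[0.59329696 0.07686741 0.17629137]
```

Contact confirmed: z stays at 0.1762 with reaction up to 7 N against about 2–3 N drag. Release, rise and check that the knob stayed.

```bash
python3 -m inch '[[0,0,0,0,0,0,150],[0,0,0,0,0,0,100],[0,0,0,0,0,0,60],[0,0,0,0,0,-0.03,60],[0,0,0,0,0,-0.07,60]]'
python3 -m inch '[[0,0,0,-0.03,0,-0.02,40],[0,0,0,-0.06,0,-0.02,40],[0,0,0,-0.078,0,-0.02,40],[0,0,0,-0.078,0,-0.02,40]]'
python3 - <<'E'
from h import *
ball();knob()
w=viewer.get_image('wrist');C=wcloud(w);hs=cv2.cvtColor(w['img'],cv2.COLOR_RGB2HSV).astype(int)
m=((hs[...,0]<8)|(hs[...,0]>172))&(hs[...,1]>150)&(np.linalg.norm(C-[.59,-.001,.195],axis=-1)<.035)
q=C[m];O=-w['R'].T@w['t'];d=q.mean(0)-O;d/=np.linalg.norm(d);print(len(q),'ball',(q.mean(0)+d*.008).round(4))
plan([.590,-.0005,.153],-2.2)
E
```

```text
time: 23.93
position: [0.5905, 0.0767, 0.2417]
tool_rot: [-0.004, 0.721, 0.693, -0.004]
contact_force: [0.5, 0.1, -0.2]
width: 0.585
time: 24.27
position: [0.5878, -0.0046, 0.2621]
tool_rot: [-0.003, 0.722, 0.692, -0.004]
contact_force: [0.6, -0.2, -0.2]
width: 0.833
scene 35 ball [ 0.5907 -0.002   0.197 ]
top 76 knob top [0.2315 0.2354 0.2368] mid [0.5921 0.0774 0.2351]
scene 63 knob top [0.2269 0.2338 0.2358] mid [0.5959 0.0744 0.2336]
519 ball [ 0.5911 -0.0011  0.1962]
[-0.012, 0.0, 0.0] [-0.0001, 0.0038, 0.1083]
t 24.52 p [ 5.875e-01 -2.000e-04  2.613e-01] F [ 0.4  0.6 -0.4] w 0.845
```

```bash
python3 -m inch '[[-0.012,0,0,-0.001,0.003,0.04,40],[-0.012,0,0,-0.001,0.003,0.08,40],[-0.012,0,0,-0.001,0.003,0.108,40],[-0.012,0,0,-0.001,0.003,0.108,40],[-0.012,0,0,-0.001,0.003,0.108,120]]'
python3 -m inch '[[0,0,0,0,0,0,220],[0,0,0,0,0,0,220],[0,0,0,0,0,0,220],[0,0,0,0,0,0,220],[0,0,0,0,0,0,220]]'
python3 -m inch '[[0,0,0,0,0,0,220],[0,0,0,0,0,0,220],[0,0,0,0,0,0,220],[0,0,0,0,0,0,220]]'
```

```text
time: 24.93
position: [0.5876, -0.0003, 0.1517]
tool_rot: [-0.002, 0.72, 0.694, -0.002]
contact_force: [0.4, -0.5, 0.5]
width: 0.808
time: 25.35
position: [0.5884, -0.0004, 0.1531]
tool_rot: [-0.001, 0.72, 0.694, -0.001]
contact_force: [0.2, -0.6, 0.4]
width: 0.465
time: 25.68
position: [0.59, -0.0005, 0.1537]
tool_rot: [0.001, 0.72, 0.694, 0.0]
contact_force: [6.8, -0.2, -0.9]
width: 0.24
```

Consistent geometry: pivot z≈0.136, start angle ≈0.86 (not quite full), now ≈0.02 slack. Drive the ball along the arc to the locked end.

```bash
python3 -m inch '[[0,0,0,-0.0084,0,0.0086,230],[0,0,0,-0.0154,0,0.0183,230],[0,0,0,-0.0209,0,0.029,230],[0,0,0,-0.0247,0,0.04,230],[0,0,0,-0.0268,0,0.052,230]]'
python3 -m inch '[[0,0,0,0,0,0.004,230],[0,0,0,0,0,0.008,230],[0,0,0,0,0,0.012,230],[0,0,0,0.0005,0,0.016,230],[0,0,0,0.0005,0,0.018,230]]'
python3 -m inch '[[0,0,0,0,0,0.0015,230],[0,0,0,0,0,0.0015,230]]'
python3 -m inch '[[0,0,0,0,0,0.0015,230],[0,0,0,0,0,0.0015,230]]'
```

```text
time: 26.1
position: [0.5895, -0.0286, 0.1012]
tool_rot: [0.001, 0.72, 0.694, 0.0]
contact_force: [0.3, -1.2, 4.6]
width: 0.241
time: 26.52
position: [0.5895, -0.0287, 0.0829]
tool_rot: [0.002, 0.72, 0.693, 0.0]
contact_force: [0.7, -5.6, 4.7]
width: 0.243
time: 26.68
position: [0.5894, -0.0286, 0.081]
tool_rot: [0.001, 0.72, 0.693, 0.0]
contact_force: [1.5, -2.6, -0.2]
width: 0.241
time: 26.85
position: [0.5894, -0.0284, 0.0792]
tool_rot: [0.001, 0.72, 0.694, 0.0]
contact_force: [1.3, -2.4, 0.6]
width: 0.238
```

```bash
for i in 1 2; do python3 -m inch '[[0,0,0,0,0,0.002,230],[0,0,0,0,0,0.002,230]]'; done
python3 -c "
from h import *
ball();knob()"
```

```text
time: 27.02
position: [0.5894, -0.0281, 0.0769]
tool_rot: [0.001, 0.72, 0.694, 0.0]
contact_force: [1.3, -1.2, 0.1]
width: 0.239
time: 27.18
position: [0.5894, -0.0278, 0.0746]
tool_rot: [0.001, 0.72, 0.694, 0.0]
contact_force: [2.7, -1.0, 1.1]
width: 0.241
scene 22 ball [ 0.5856 -0.0303  0.1289]
scene 62 knob top [0.2264 0.2337 0.2347] mid [0.5956 0.0738 0.2322]
```

```bash
python3 -m inch '[[0,0,0,0,0,0,150],[0,0,0,0,0,0,100],[0,0,0,0,0,0,80],[0,0,0,0,0,-0.03,80],[0,0,0,0,0,-0.07,80]]'
python3 -m inch '[[0,0,0,0,0,-0.01,255],[0,0,0,0,0,-0.01,255],[0,0,0,0,0,-0.01,255],[0,0,0,0,0,-0.01,255],[0,0,0,0,0,-0.01,255]]'
python3 - <<'E'
from h import *
ball();knob()
w=viewer.get_image('wrist');C=wcloud(w);hs=cv2.cvtColor(w['img'],cv2.COLOR_RGB2HSV).astype(int)
m=((hs[...,0]<8)|(hs[...,0]>172))&(hs[...,1]>150)&(np.linalg.norm(C-[.59,-.029,.13],axis=-1)<.035)
q=C[m];O=-w['R'].T@w['t'];d=q.mean(0)-O;d/=np.linalg.norm(d);print(len(q),'ball',(q.mean(0)+d*.008).round(4),q[:,2].max())
plan([.590,-.027,.13],-2.2)
E
```

```text
time: 27.8
position: [0.5852, -0.0272, 0.1401]
tool_rot: [-0.003, 0.72, 0.694, -0.003]
contact_force: [0.7, -0.7, -0.1]
width: 0.551
time: 28.22
position: [0.584, -0.0271, 0.1479]
tool_rot: [-0.004, 0.72, 0.694, -0.004]
contact_force: [0.1, -0.3, -0.6]
width: 0.291
scene 27 ball [ 0.5907 -0.0275  0.1295]
top 11 knob top [0.2229 0.2352 0.2352] mid [0.5908 0.065  0.233 ]
scene 23 knob top [0.2329 0.2346 0.2356] mid [0.5968 0.0745 0.2331]
682 ball [ 0.5901 -0.0265  0.1283] 0.1407931502228718
[-0.01, -0.0, 0.001] [0.0004, 0.0054, 0.0192]
t 28.47 p [ 0.5848 -0.0272  0.1493] F [-0.7  0.2 -0.2] w 0.079
```

Ball now at z 0.129. To be sure it is fully locked, I'll press from above with shut fingers, guarded by force.

```bash
python3 -m inch '[[-0.01,0,0.001,0,0.0055,0.008,255],[-0.01,0,0.001,0,0.0055,0.016,255],[-0.01,0,0.001,0,0.0055,0.024,255],[-0.01,0,0.001,0,0.0055,0.028,255],[-0.01,0,0.001,0,0.0055,0.028,255]]'
for i in 1 2 3; do python3 -m inch '[[0,0,0,0,0,0.003,255],[0,0,0,0,0,0.003,255]]'; done
```

```text
time: 28.88
position: [0.5887, -0.0272, 0.119]
tool_rot: [-0.001, 0.721, 0.693, -0.001]
contact_force: [-0.3, 0.5, -0.0]
width: 0.004
time: 29.05
position: [0.5881, -0.0271, 0.1151]
tool_rot: [-0.002, 0.721, 0.693, -0.001]
contact_force: [0.3, 0.5, -0.5]
width: 0.007
time: 29.22
position: [0.5888, -0.0273, 0.1129]
tool_rot: [-0.001, 0.721, 0.693, -0.001]
contact_force: [-2.0, -0.1, 5.5]
width: 0.005
time: 29.38
position: [0.5893, -0.0273, 0.1121]
tool_rot: [-0.0, 0.721, 0.693, -0.0]
contact_force: [-7.1, 1.6, 13.4]
width: 0.005
```

```bash
python3 -m inch '[[0,0,0,0,0,0.004,255],[0,0,0,0,0,0.004,255]]'
python3 -m inch '[[0,0,0,0,0,-0.03,255],[0,0,0,0,0,-0.07,255],[0,0,0,0,0,-0.11,255],[0,0,0,0,0,-0.15,255],[0,0,0,0,0,-0.15,255]]'
python3 -m inch '[[0,0,0,-0.08,0.0,0,255],[0,0,0,-0.15,-0.04,0,255],[0,0,0,-0.15,-0.08,0,255],[0,0,0,-0.15,-0.08,0,255],[0,0,0,-0.15,-0.08,0,255]]'
python3 - <<'E'
from h import *
ball();knob()
b=viewer.get_image('scene');t=viewer.get_image('top')
for n,v in(('top',t),('sc',b)):
    C=cloud(v);print(n,'blank',blk(C,v,.42,.64,.02,.13,.041,.056),'drilled',blk(C,v,.36,.58,-.36,-.24,.027,.042))
save('fin.png',np.hstack([cv2.resize(t['img'][130:250,130:345],(430,240),interpolation=cv2.INTER_CUBIC),cv2.resize(b['img'][140:240,260:367],(257,240),interpolation=cv2.INTER_CUBIC)]),1.15)
print(robot.observe()['contact_force'])
E
```

```text
time: 29.55
position: [0.5898, -0.0273, 0.1115]
tool_rot: [0.0, 0.721, 0.693, 0.0]
contact_force: [-11.9, 0.9, 21.0]
width: 0.005
time: 29.97
position: [0.5936, -0.0278, 0.2725]
tool_rot: [0.006, 0.721, 0.693, 0.005]
contact_force: [0.6, -0.5, 1.7]
width: 0.006
time: 30.38
position: [0.5051, -0.1782, 0.2718]
tool_rot: [0.007, 0.722, 0.692, 0.004]
contact_force: [-1.0, -0.3, 0.0]
width: 0.006
top 38 ball [ 0.5905 -0.0263  0.1279]
scene 28 ball [ 0.5902 -0.0268  0.1282]
top 78 knob top [0.2318 0.2349 0.2365] mid [0.5925 0.0761 0.234 ]
scene 64 knob top [0.2269 0.2338 0.2349] mid [0.5972 0.0734 0.2334]
top blank (580, np.float64(0.048), ((529.2606811523438, 77.623046875), (50.22722244262695, 138.3906707763672), 88.32167053222656)) drilled (294, np.float64(0.034), ((467.63623046875, -299.679443359375), (147.8108367919922, 50.30795669555664), 2.3294742107391357))
sc blank (323, np.float64(0.0481), ((535.362548828125, 76.33308410644531), (56.035057067871094, 151.2759552001953), 89.30232238769531)) drilled (481, np.float64(0.0342), ((468.7897033691406, -300.95025634765625), (152.70123291015625, 51.7153205871582), 2.3022098541259766))
[-0.54272949 -0.49385195  0.46774691]
```

View pics/fin.png

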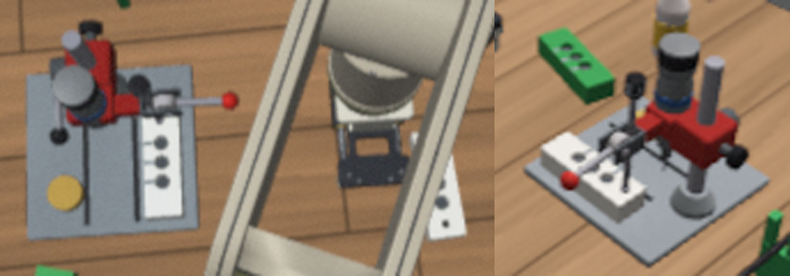

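The final view shows the blank on the table with its plain end under the stop, the lever level or just below, the arm clear, and the drilled half and tin in place. Everything reads consistently, so I'm handing in.

```bash
python3 -c "
from plant import robot; print(robot.sign_off())"
```

```text
the job is handed in; nothing more can be done
None
```

The depth stop is set and locked, and I handed the job in at about 30 s. One handling fault on the way: **I dropped the blank once.**

**The drop:** The fingertips end about 25 mm short of the reported TCP, so my first grip held only about 3 mm of the block. It slipped out and fell a few centimetres onto the bench, landing flat with the cavities up. I saw no damage in the later pictures. I measured the tip offset, corrected for it and re-gripped with full contact.

**What I did:**
1. Set the undrilled half on the stand's table and slid it in until one plain end lay under the stop. The stop hung high enough, so I did not raise it.
2. Loosened the clamp, which was tight at about 0.86.
3. Brought the stop down until it rested on the land. It stopped moving under up to about 7.5 N of reaction, against about 3 N of drag.
4. Swung the lever down and pressed on the ball from above, up to 21 N, with almost no further movement.

**Last checks:**
- **Foot position:** it sits about 59 mm from the block's centre (land middle is 57 mm) and close to the middle of the width, so it is clear of the cavities and edges.
- **Foot height:** the block top reads 48 mm and the knob top 234 mm above the bench. For a seated foot I expected about 233 mm, which is within camera error.
- **Clamp:** the ball is about 8 to 9 mm below the pivot as I estimate it, against 10 mm for fully locked. It stayed put after I let go.
- **Surroundings:** the drilled half measures within 2 mm of where it started. The tin and the green block look unmoved in the last picture. I did not re-measure the other items, but the arm did not touch them.

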